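# Level the pouring plate with a spirit level and hold the foot down

### The arm

A 6-joint arm with a two-finger parallel gripper is mounted at the origin on a cart in front of the work surface, level with it; the furniture and walls round the work are solid. World frame = base frame: x ahead of the robot, y to its left, z up, the work surface at z = 0. Lengths are in m, angles in degrees, forces in N, time in s.
With the tool pointing down it reaches from about 0.275 to 1 m from the base axis. Payload 8.4 kg.
Tool frame: the origin (TCP) lies midway between the tips of the shut fingers; the grasp point (between the pads) lies 19 mm behind it; x points along the fingers, z is the direction in which the jaws open and shut, and the axes are right-handed (so a half turn about x gives the same grasp; the last joint's range is limited). The gripper opens to 85 mm and grips with 20 to 120 N. Pads are 22 mm wide; open, the fingers measure 114 mm over their backs; the gripper's body (76 mm by 85 mm) begins 54 mm behind the grasp point. The pads swing forward as they close: fully open they stand 13 mm farther back than shut.
Start: joints at [68.617, 20.225, 93.587, -0, 66.188, -0.138], TCP at [0.226, 0.583, 0.231] pointing down, gripper open.
Joint ranges: [-150.9, 150.9], [-52.94, 120.26], [3.33, 152.33], [-74.26, 254.26], [0, 154.13], [-172.89, 172.89]. Speed limits (degrees/s): [127.2, 127.2, 159.86, 180, 180, 180].

### API

Orientations are given as [roll, pitch, yaw] about the fixed x, y, z axes, in that order (R = Rz(yaw) Ry(pitch) Rx(roll)).
In Python, from workcell import arm gives the robot as it stands.
- The arm moves only by the tool jog_arm, never from a script. Its argument "moves" is a list of rows, each a list of 4 numbers: the shift along the tool's x, y, z scaled (see below), then the turn about the tool's x scaled (see below). A call has 1 to 20 rows; each row is the pose to reach, as a shift and turn from the pose measured when the call began, along the tool's axes at that moment; what a row does not reach only later rows make up. The controller multiplies each number of a shift by 200 mm and each number of a turn by 120 degrees. A row lasts 1/12 s, in which the tool goes at most 41.7 mm and 7.16 degrees, less where a joint would pass 70% of its speed; a pose out of reach is approached as far as the arm can. A call with a number of a shift or a turn outside -1 to 1 is refused whole. A call with a gripper value outside its range is refused whole. "claw" is the closure, from 0 (fully open) to 1 (shut), set as the call begins (left out, the last holds). The fingers move at their own pace and stop on an object; "grip_force" is the grip in N (left out, the last holds). Time passes only in rows, so rows that repeat a pose let the fingers close. It gives the time, the measured TCP pose, the force and the opening at its end, in the units of the state.
- arm.get_obs(): the state, without advancing time (a new reading comes with each control period).
- arm.read_camera(name): name is "side" or "top"; returns a dict with "image" (384x512x3 uint8, blue, green, red), "mtx" (3x3 intrinsics, pixels), "extrinsics" (4x4, takes a point from camera to world coordinates). Camera axes: x right, y up, looking along -z (the intrinsics and any distortion apply to the point x, -y, -z); pixel columns grow to the right and rows downward; lengths in m; the calibration is good to about 2 mm. A picture is of the moment at which its call begins. There is no depth.
- arm.hand_in(): hands the job in, once; it reports no verdict.
The state is a dict: "t": time; "joint_positions": joint angles; "joint_velocities": joint speeds; "joint_torque": joint torques, N m; "tool_pos": TCP position; "orientation": TCP orientation; "wrist_force": force on the tool from outside, world axes, zero at the start; "wrist_torque": the same for the moment, N m; "opening": finger opening in m.
Only numpy, scipy, OpenCV 4.12 (cv2) and the standard library are available. Lean on these libraries where they do the work, as an engineer would, in place of code of your own. Each camera call takes 0.05 s, during which the arm holds its last target. There are 200 camera calls.

### The job

Level the mould-pouring plate: draw the slim blue spirit level straight up out of its slotted wooden holder by its top edge, stand it lengthwise on the middle of the aluminium plate between the two engraved lines, upright, and let go of it. Then take the orange knob of the plate's sprung levelling foot, press it fully down and, keeping it down, turn it until the bubble rests between the two black lines of the vial. Finish while still holding the knob pressed down with the bubble centred; do not let go, and leave the moulds and the tin that stand about where they are.

Things in the scene. Friction and masses are not known exactly. Their poses are not given: they have to be found in the camera images.
- level_mid (a point): Centre (half-way up) of the loose spirit level: a flat blue bar 16 mm thick (x) by 170 mm long (y) by 45 mm high (z up), 0.14 kg, standing on its narrow edge in the holder's slot at the start. Grip it across its 16 mm thickness at the black rubber patch (34 mm long, at mid-length, top 16 mm). The vial is sunk in the top edge, its middle 50 mm from the centre along +y.
- level: The same spirit level; origin at the middle of its underside, axes as level_mid.
- bubble (a joint): Position (m) of the pale 16 mm bubble along the level's +y in the yellow-green vial: 0 = midway between the two black lines (28 mm apart), stops at -0.020 and +0.020. It floats to the higher end, 6 mm per 0.01 rad of slope, and takes about 1.5 s to settle. Wholly between the lines is -0.006 to +0.006. It reads near 0 while the level stands in its holder.
- holder: Wooden holder with one slot, fixed to the table; origin in the middle of its underside, slot along its y, z up. Base 70x190x8 mm; the slot is 19 mm wide (x), 181 mm long, its floor 8 mm and its wall tops 29 mm above the table, so the level stands 24 mm out of it.
- plate_mid (a point): Middle of the top face of the aluminium plate (130 mm along x, 200 mm along y, 6 mm thick, about 46 mm above the table). The plate rocks about an axis along x, 90 mm from here at the +y end; its -y end is carried by the levelling foot. Two lines engraved along y, 28 mm apart, show where the level goes (either way round). At the start the foot end is too high, by 0.03 to 0.07 rad.
- stand: Grey base of the plate, fixed to the table, 150x320x10 mm; origin on the table, 30 mm from the plate's middle toward the foot; y along the plate (foot at -y), z up. The foot's axis is at (0, -150 mm).
- knob_grip (a point): On the foot's axis at grip height in the orange knob: an upright bar 14 mm thick (x) by 42 mm long (y), from 70 to 100 mm above the table when not pressed; this point is 87 mm up. Below it is a black disc of 42 mm diameter, its top at 72 mm. Axes turn with the knob, y along the bar. Grip across the 14 mm.
- foot_turn (a joint): Knob angle (rad), positive clockwise seen from above, stops at -1.2 and 1.2; stays where left (friction 0.06 N m). +1 rad raises the foot end by 0.03 rad of slope (18 mm of bubble). At the start it stands clockwise of the level setting, (turn it anticlockwise) by 0.5 to 1.4 rad; the plate itself sits a little askew, so the setting that levels the plate differs each time and must be found from the bubble.
- foot_knob: The levelling foot's orange knob with its black disc.
- foot_press (a joint): Angle (rad) of the sprung arm under the plate that carries the knob (pivot 270 mm from it): 0 = up, 0.024 = pressed fully down at its stop, the knob 6.5 mm lower. Noisy by a few mrad: average it. The spring pushes back with about 3 N at first, 7 to 8 N at the stop (over 9 N means the stop is reached), and lifts it when let go. Pressing lowers the plate's foot end by 0.024 rad (14 mm of bubble).
- dome_mould_0: Bystander: ivory dome mould, 72x73x77 mm; origin under its centre. Leave alone.
- wick_tin: Bystander: pale round screw tin, 62x62x42 mm; origin under its centre. Leave alone.
- heart_mould_0: Bystander: ivory heart mould, 49x55x44 mm; origin under its centre. Leave alone.
Things that resemble listed ones, but are neither listed nor needed, are in the scene too. Of the things that look like the level, the larger one is meant.

How it is judged (in metres and radians):
On the way, in this order (a step that is already met when the one before it is completed fails the run):
1. the level is drawn up clear of the holder's slot (z of level_mid in the frame of holder above 0.056 m and angle between level_mid's own z axis and vertical below 0.35 rad and horizontal distance between level_mid and holder below 0.05 m), for 0.05 s.
2. the level stands on the plate, lengthwise, and is let go (x of level_mid in the frame of plate_mid between -0.05 and 0.05 m and y of level_mid in the frame of plate_mid between -0.05 and 0.05 m and z of level_mid in the frame of plate_mid between 0.018 and 0.027 m and angle between the y axis of level_mid and the y axis of plate_mid, either way round below 0.3 rad and angle between the z axis of level_mid and the z axis of plate_mid, either way round below 0.06 rad and contact force between the fingers and level below 0.05 N), for 0.3 s.
At the end, for the whole second after the job is handed in: The level stands upright on the plate (within 50 mm of its middle each way, lengthwise within 0.3 rad), untouched; the fingers hold the knob (over 2 N) pressed at least 0.018 of 0.024 rad (5 of 6.5 mm) down, and the bubble is within 6 mm of mid-vial, all through the last second (all of step 2 and value of joint foot_press above 0.018 rad and value of joint bubble between -0.006 and 0.006 m and contact force between the fingers and foot_knob above 2 N); the arm keeps its last pose, push and grip.
It fails at once if a mould or the tin standing about is moved by more than 30 mm (distance of any of dome_mould_0, wick_tin, heart_mould_0 from where it was at the start of the episode above 0.03 m).
It also fails if it takes over 64 s, if anything falls off the work surface, if the arm or the gripper's body presses on something with over 40 N, if the wrist force passes 120 N, or if a joint passes its speed limit or range.

## Working session

There is one attempt and no reset: what is moved stays moved. The work goes in short steps, Python scripts to look and compute and a tool call to move; the robot and the scene stay as the last step left them, time stands still between calls to the robot, and variables do not carry over. Pictures are saved under pics/ and viewed, about 8 in all and at most 12, crops included, and the job is handed in when it is done.

Besides the shell and the picture viewer there is one more tool, called as name(argument=value, ...) on one line, values as JSON. jog_arm: Moves the arm, as the interface text tells. Its arguments: {"type":"object","properties":{"moves":{"type":"array","items":{"type":"array","items":{"type":"number"}}},"claw":{"type":"number"},"grip_force":{"type":"number"}},"required":["moves"]}

```bash
mkdir -p pics; cat > h.py <<'E'
import numpy as np, cv2
from workcell import arm
def cam(n, save=None):
    c=arm.read_camera(n)
    if save: cv2.imwrite('pics/'+save+'.png',c['image'])
    return c
def ray(c,u,v):
    K=np.array(c['mtx']);T=np.array(c['extrinsics'])
    d=np.linalg.inv(K)@[u,v,1]; d=T[:3,:3]@np.array([d[0],-d[1],-d[2]])
    return T[:3,3],d
def onz(c,u,v,z):
    o,d=ray(c,u,v); return o+d*(z-o[2])/d[2]
def proj(c,p):
    T=np.array(c['extrinsics']); q=T[:3,:3].T@(np.array(p)-T[:3,3]); x=np.array(c['mtx'])@[q[0],-q[1],-q[2]]; return x[:2]/x[2]
E
python3 - <<'E'
from h import *
a=cam('top','top0');b=cam('side','side0')
for c in(a,b): print(np.round(c['mtx'],1).tolist(),np.round(c['extrinsics'],3).tolist(),[k for k in c])
o=arm.get_obs();print(o)
cv2.imwrite('pics/both0.png',cv2.resize(np.vstack([a['image'],b['image']]),(400,600)) )
E
```

```text
[[451.2, 0.0, 254.0], [0.0, 451.2, 187.2], [0.0, 0.0, 1.0]] [[0.213, 0.805, -0.554, -0.486], [-0.977, 0.165, -0.135, -0.131], [-0.017, 0.57, 0.822, 1.614], [0.0, 0.0, 0.0, 1.0]] ['image', 'mtx', 'extrinsics']
[[481.3, 0.0, 262.7], [0.0, 481.3, 190.1], [0.0, 0.0, 1.0]] [[0.487, 0.349, -0.8, -1.265], [-0.873, 0.201, -0.444, -0.887], [0.006, 0.915, 0.403, 0.995], [0.0, 0.0, 0.0, 1.0]] ['image', 'mtx', 'extrinsics']
{'t': 0.1, 'joint_positions': array([ 6.86166420e+01,  2.02607247e+01,  9.36251638e+01,  8.39997962e-04,
        6.61892731e+01, -1.37361904e-01]), 'joint_velocities': array([-0.03569323, -0.12401914, -0.08106558,  0.01753644, -0.0407435 ,
       -0.01047453]), 'joint_torque': array([ 2.70272667e-04, -6.06355619e+01, -3.42817461e+01, -1.37912075e-04,
        4.06712425e-03,  3.80972864e-06]), 'tool_pos': array([0.22631632, 0.58211193, 0.23061011]), 'orientation': array([ 179.27716863,   89.9248345 , -111.96916706]), 'wrist_force': array([-0.51665499, -0.47340877,  0.00975961]), 'wrist_torque': array([ 0.04158555, -0.02145738,  0.02391849]), 'opening': 0.0850726955574713}
```

View pics/top0.png

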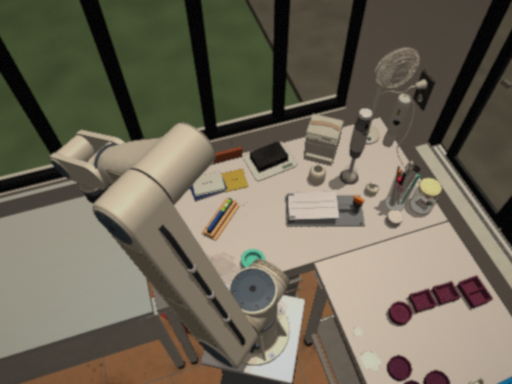

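View pics/side0.png

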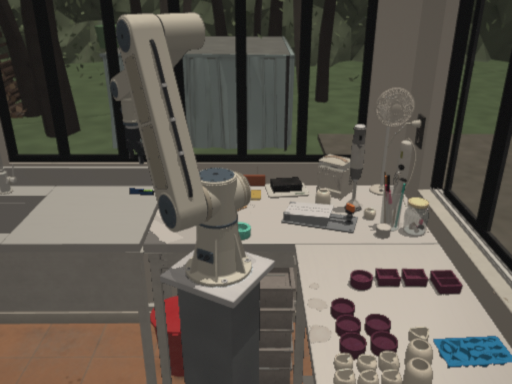

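Top view: the wooden holder with a blue bar is at about (221,217), and the plate and grey stand are at about (323,209), with the orange knob at (358,201). Side view: plate at about (318,215), knob at (350,208), and another blue item at about (141,191). I'll enlarge both candidates.

```bash
python3 - <<'E'
from h import *
a=cv2.imread('pics/top0.png');b=cv2.imread('pics/side0.png')
A=cv2.resize(a[140:275,170:420],(800,432),interpolation=cv2.INTER_CUBIC)
B=cv2.resize(b[165:205,110:360],(800,128),interpolation=cv2.INTER_CUBIC)
cv2.imwrite('pics/crop1.png',np.vstack([A,B]))
c=cam('top');d=cam('side')
for n,u,v in[('holder',221,217),('p',323,209),('k',358,201),('smalldome',372,188),('tin?',394,216),('cup',316,173)]:print(n,onz(c,u,v,0.04).round(3))
print('side blue',onz(d,141,191,.03).round(3))
print(proj(d,onz(c,221,217,.03)), proj(c,onz(d,141,191,.03)))
E
```

```text
holder [0.404 0.227 0.04 ]
p [ 0.526 -0.173  0.04 ]
k [ 0.594 -0.309  0.04 ]
smalldome [ 0.671 -0.361  0.04 ]
tin? [ 0.55  -0.457  0.04 ]
cup [ 0.702 -0.12   0.04 ]
side blue [0.341 0.69  0.03 ]
[227.01099103 205.96355776] [109.39889999 211.55122933]
```

View pics/crop1.png

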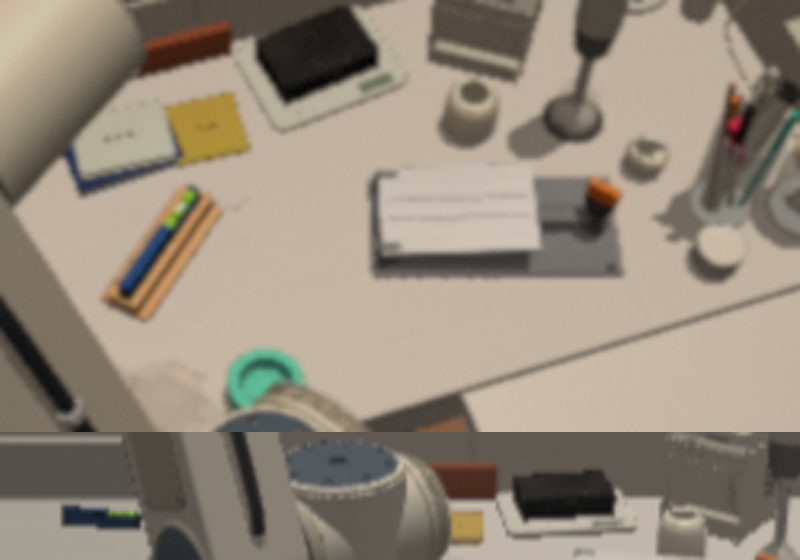

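Two things look like the level: the bar in the wooden holder at top (221,217), and a short blue bar at side (141,191), which is lying flat and partly hidden by the arm. The one in the slotted holder fits the description. I'll measure it to confirm.

```bash
cat >> h.py <<'E'
def comp(img,lo,hi,box,hsv=True):
    x0,y0,x1,y1=box; h=cv2.cvtColor(img,cv2.COLOR_BGR2HSV) if hsv else img
    m=np.zeros(img.shape[:2],np.uint8); m[y0:y1,x0:x1]=cv2.inRange(h,lo,hi)[y0:y1,x0:x1]
    n,l,s,c=cv2.connectedComponentsWithStats(m)
    i=1+np.argmax(s[1:,4]); ys,xs=np.where(l==i); return np.c_[xs,ys].astype(np.float32),c[i]
def fit(P):
    P=np.asarray(P)[:,:2].astype(np.float32); (c,s,_)=cv2.minAreaRect(P*1000)
    vx,vy,_,_=cv2.fitLine(P*1000,cv2.DIST_L2,0,.01,.01).ravel()
    return np.round(np.array(c)/1000,4),np.round(s,1),round(float(np.degrees(np.arctan2(vy,vx))),1)
E
python3 - <<'E'
from h import *
a=cam('top');im=a['image']; L=lambda p,z:np.array([onz(a,u,v,z) for u,v in p])
bl,_=comp(im,(95,90,30),(130,255,255),(195,190,240,240)); print('blue',bl.min(0),bl.max(0),len(bl),fit(L(bl,.05)))
gr,c=comp(im,(28,120,100),(70,255,255),(215,190,240,225)); print('vial',c,len(gr),fit(L(gr,.053)),L([c],.053))
wd,_=comp(im,(8,70,90),(20,255,255),(195,190,245,245)); print('wood',len(wd),fit(L(wd,.029)))
hd=np.vstack([wd,bl,gr]); print('all',fit(L(hd,.03)))
h=cv2.cvtColor(im,cv2.COLOR_BGR2HSV)
print('hsv plate/knob',h[205,315],h[209,335],h[201,358],h[190,232],h[215,350], h[200,290])
kn,c=comp(im,(3,130,80),(20,255,255),(345,190,370,215)); print('knob',c,len(kn),kn.min(0),kn.max(0),fit(L(kn,.095)))
pl,c=comp(im,(0,0,160),(180,60,255),(284,188,342,226)); print('plate',c,len(pl),fit(L(pl,.047)))
e=cv2.approxPolyDP(cv2.convexHull(pl),3,True).reshape(-1,2);print(e.tolist(),L(e,.047).round(3).tolist())
d=cam('side');kn2,c2=comp(d['image'],(3,130,80),(20,255,255),(335,195,365,225));print('knob side',c2,len(kn2),kn2.min(0),kn2.max(0))
o1,d1=ray(a,*c);o2,d2=ray(a,*comp(im,(3,130,80),(20,255,255),(345,190,370,215))[1]);o3,d3=ray(d,*c2)
t=np.linalg.lstsq(np.c_[d2,-d3],o3-o2,rcond=None)[0];print('tri',(o2+t[0]*d2).round(4),(o3+t[1]*d3).round(4))
cv2.imwrite('pics/crop2.png',cv2.resize(im[180:235,275:375],(800,440),interpolation=cv2.INTER_CUBIC))
E
```

```text
blue [208. 211.] [223. 231.] 84 (array([0.3762, 0.2441]), array([ 15.8, 102.1]), -17.0)
vial [223.875 208.   ] 16 (array([0.4407, 0.2233]), array([12.8, 19.6]), -12.0) [[0.44056385 0.22382996 0.053     ]]
wood 519 (array([0.4083, 0.2287]), array([ 72.3, 201. ]), -17.6)
all (array([0.4078, 0.2285]), array([ 72.3, 200.9]), -17.9)
hsv plate/knob [ 16  33 203] [ 15  32 205] [ 11 225  93] [ 20  83 159] [ 17  21 110] [ 16  31 199]
knob [358.2  199.42] 50 [354. 196.] [363. 203.] (array([ 0.5641, -0.3033]), array([38.6, 23.9]), 63.3)
plate [312.1822883  202.68261151] 1547 (array([ 0.5276, -0.1317]), array([179.4, 244.1]), -74.1)
[[341.0, 188.0], [337.0, 217.0], [284.0, 225.0], [284.0, 188.0]] [[0.64, -0.233, 0.047], [0.495, -0.232, 0.047], [0.415, -0.03, 0.047], [0.592, 0.001, 0.047]]
knob side [350.05882353 207.19607843] 51 [346. 204.] [354. 211.]
tri [ 0.5707 -0.3043  0.0849] [ 0.5708 -0.3044  0.085 ]
```

View pics/crop2.png

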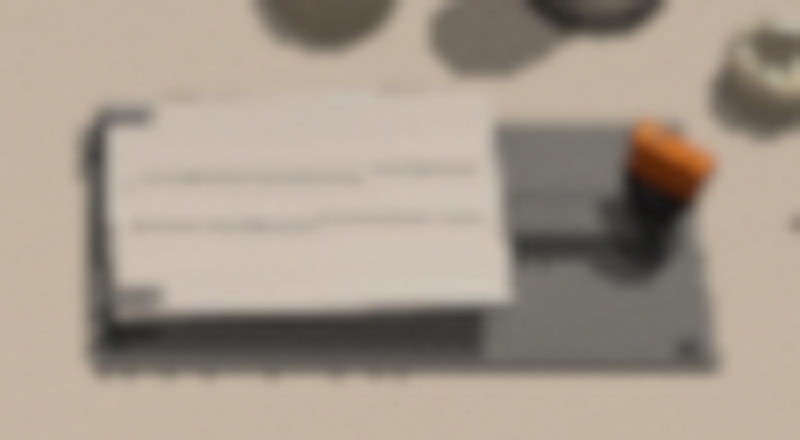

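Crop: the plate's corners are at about (288,193.5), (336.5,192), (339,217.5) and (289.5,219), the engraved lines run nearly level in the image, and the orange bar's top edge runs from about (355.6,195) to (364.4,199.4).

```bash
python3 - <<'E'
from h import *
a=cam('top');im=a['image']; L=lambda p,z:np.array([onz(a,u,v,z) for u,v in p])
f=lambda x,y:(275+x/8-.44,180+y/8-.44)
def ang(p):return np.degrees(np.arctan2(p[1],p[0])).round(1)
tl,bl=[onz(a,*f(*q),.046) for q in[(104,108),(115,310)]]
tr,br=[onz(a,*f(*q),.056) for q in[(492,95),(512,300)]]
print('plate',tl.round(3),bl.round(3),tr.round(3),br.round(3),'mid',((tl+bl+tr+br)/4).round(3),'yaw y axis',ang((tl+bl-tr-br)/2),'len',np.linalg.norm(tl-tr),np.linalg.norm(tl-bl),np.linalg.norm(bl-br))
for q in[((140,180),(475,170)),((140,228),(480,218))]:
    s=onz(a,*f(*q[0]),.047);e=onz(a,*f(*q[1]),.055);print('line',s.round(3),e.round(3),ang(s-e))
S=[onz(a,*f(*q),.01) for q in[(90,120),(92,362),(718,368),(690,125)]]
print('stand',[s.round(3).tolist() for s in S],'mid',(sum(S)/4).round(3),np.linalg.norm(S[1]-S[2]),np.linalg.norm(S[0]-S[1]),ang(S[1]-S[2]),ang(S[0]-S[3]))
h=cv2.cvtColor(im,cv2.COLOR_BGR2HSV).astype(int)
# level: blue/green/dark pixels within holder
P=[(u,v) for v in range(195,236) for u in range(202,238) if (95<=h[v,u,0]<=135 and h[v,u,1]>60) or (28<=h[v,u,0]<=70 and h[v,u,1]>90)]
print('level',len(P),fit(L(P,.05)))
G=[(u,v) for u,v in P if h[v,u,0]<=70]; print('vial',np.mean(G,0),len(G),L([np.mean(G,0)],.053).round(4),fit(L(G,.053)))
for p in[(355.6,195.),(364.4,199.4)]:print('knob top edge',onz(a,*p,.1).round(4))
cv2.imwrite('pics/crop3.png',np.hstack([cv2.resize(im[190:240,195:245],(500,500),interpolation=cv2.INTER_NEAREST),cv2.resize(im[188:218,345:375],(300,500),interpolation=cv2.INTER_CUBIC)]))
E
```

```text
plate [ 0.57  -0.018  0.046] [ 0.45  -0.044  0.046] [ 0.612 -0.214  0.056] [ 0.49  -0.238  0.056] mid [ 0.531 -0.129  0.051] yaw y axis 101.8 len 0.20138435830326626 0.12277209259628921 0.19822172370008787
line [ 0.529 -0.044  0.047] [ 0.565 -0.211  0.055] 102.0
line [ 0.5   -0.048  0.047] [ 0.536 -0.217  0.055] 102.0
stand [[0.585, -0.009, 0.01], [0.439, -0.036, 0.01], [0.5, -0.348, 0.01], [0.646, -0.322, 0.01]] mid [ 0.543 -0.179  0.01 ] 0.31777879682083854 0.14873972694982304 101.1 101.0
level 132 (array([0.4286, 0.2424]), array([175.4, 113.6]), -5.6)
vial [226.22222222 204.86111111] 36 [[0.4572 0.2182 0.053 ]] (array([0.4576, 0.2185]), array([14.2, 59.5]), -17.7)
knob top edge [ 0.5795 -0.2906  0.1   ]
knob top edge [ 0.5654 -0.3267  0.1   ]
```

View pics/crop3.png

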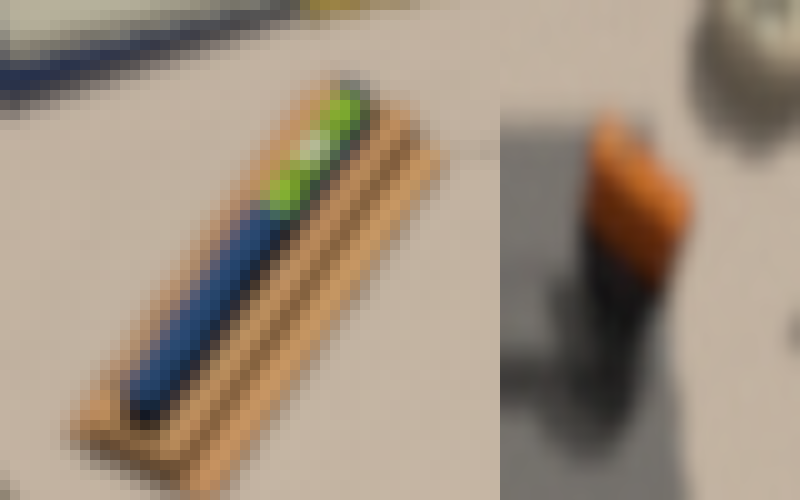

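```bash
cat >> h.py <<'E'
from scipy.spatial.transform import Rotation as Ro
def go(xyz,axis=None):
    """print shift+turn numbers to reach TCP xyz with the jaw axis at world angle axis (mod 180), deg"""
    o=arm.get_obs(); R=Ro.from_euler('xyz',o['orientation'],degrees=True).as_matrix()
    s=R.T@(np.array(xyz)-o['tool_pos'])/.2
    j=np.degrees(np.arctan2(R[1,2],R[0,2])); t=0
    if axis is not None:
        d=(axis-j+90)%180-90   # world ccw
        t=d if R[2,0]>0 else -d
    print('t',round(o['t'],2),'pos',o['tool_pos'].round(4),'jaw',round(j,1),'tilt',R[2,0].round(4),'q',o['joint_positions'].round(1),'F',o['wrist_force'].round(2),'open',round(o['opening'],4))
    print('shift',s.round(3),'turn',round(t/120,4),'rows',np.ceil(max(np.linalg.norm(s)*200/41.7,abs(t)/7.16)))
E
python3 -c "
from h import *
go((.4095,.2325,.15),72.3)"
```

```text
t 0.35 pos [0.2265 0.5824 0.2311] jaw 68.8 tilt -1.0 q [68.6 20.2 93.6 -0.  66.2 -0.1] F [-0.29  0.01  0.16] open 0.0856
shift [ 0.406 -1.487 -1.299] turn -0.0296 rows 10.0
```

jog_arm(moves=[[0.2,-0.74,-0.65,-0.03],[0.2,-0.74,-0.65,-0.03],[0.2,-0.74,-0.65,-0.03],[0.2,-0.74,-0.65,-0.03],[0.2,-0.74,-0.65,-0.03],[0.2,-0.74,-0.65,-0.03],[0.2,-0.74,-0.65,-0.03]], claw=0, grip_force=60)

```text
t: 0.93
tool_pos: [0.3179, 0.4061, 0.191]
orientation: [163.2, 90.0, -124.6]
wrist_force: [-0.2, 1.3, -0.3]
opening: 0.0857
```

```bash
python3 -c "
from h import *
go((.4095,.2325,.13),72.3)"
```

```text
t 0.93 pos [0.3179 0.4061 0.191 ] jaw 72.2 tilt -1.0 q [ 51.8  13.2 109.1  -0.   57.8 -20.4] F [-0.23  1.3  -0.32] open 0.0857
shift [ 0.306 -0.702 -0.686] turn -0.001 rows 5.0
```

jog_arm(moves=[[0.3,-0.7,-0.69,0],[0.3,-0.7,-0.69,0],[0.3,-0.7,-0.69,0],[0.3,-0.7,-0.69,0],[0.3,-0.7,-0.69,0],[0.3,-0.7,-0.69,0],[0.3,-0.7,-0.69,0]])

```text
t: 1.52
tool_pos: [0.4097, 0.2312, 0.1309]
orientation: [145.9, 89.9, -142.1]
wrist_force: [0.3, -1.0, -0.3]
opening: 0.0851
```

```bash
python3 - <<'E'
from h import *
go((.4095,.2325,.033),72.3)
a=cam('top');d=cam('side')
A=cv2.resize(a['image'][170:250,185:265],(480,480),interpolation=cv2.INTER_CUBIC)
B=cv2.resize(d['image'][160:240,200:250],(300,480),interpolation=cv2.INTER_CUBIC)
cv2.imwrite('pics/g1.png',np.hstack([A,B]))
E
```

```text
t 1.52 pos [0.4097 0.2312 0.1309] jaw 72.0 tilt -1.0 q [ 29.3  14.2 117.3  -0.   48.6 -42.7] F [ 0.35 -1.05 -0.32] open 0.0851
shift [0.489 0.003 0.006] turn -0.0024 rows 3.0
```

View pics/g1.png

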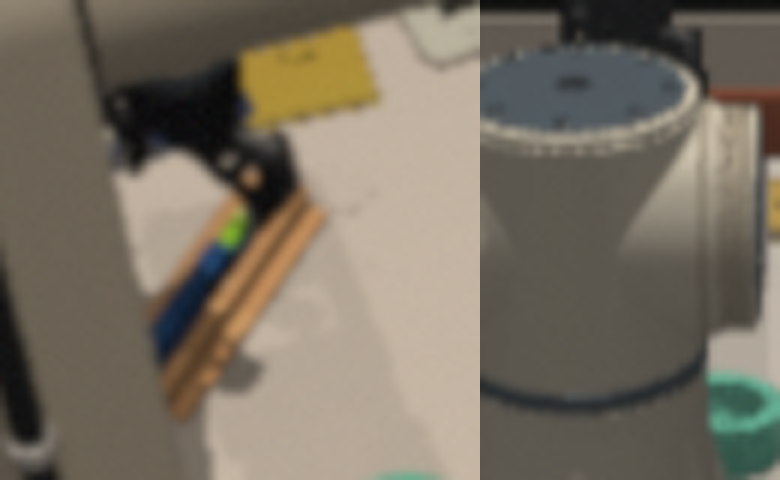

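The view is partly blocked, but the right finger is beyond the level and the jaws straddle it. I'll go down and close.

jog_arm(moves=[[0.15,0,0,-0.002],[0.3,0,0,-0.002],[0.4,0,0,-0.002],[0.45,0,0,-0.002],[0.48,0,0.005,-0.002],[0.49,0,0.005,-0.002],[0.49,0,0.005,-0.002],[0.49,0,0.005,-0.002]])

```text
t: 2.28
tool_pos: [0.4103, 0.2348, 0.0344]
orientation: [-41.5, 89.9, 30.9]
wrist_force: [0.3, 0.5, 0.3]
opening: 0.0851
```

jog_arm(moves=[[0,0,0,0],[0,0,0,0],[0,0,0,0],[0,0,0,0],[0,0,0,0],[0,0,0,0]], claw=0.6, grip_force=20)

```text
t: 2.78
tool_pos: [0.4103, 0.2348, 0.0345]
orientation: [-42.4, 89.9, 30.1]
wrist_force: [0.5, 0.0, -0.2]
opening: 0.0343
```

jog_arm(moves=[[0,0,0,0],[0,0,0,0],[0,0,0,0],[0,0,0,0],[0,0,0,0],[0,0,0,0]], claw=1, grip_force=20)

```text
t: 3.28
tool_pos: [0.4104, 0.2347, 0.0346]
orientation: [-43.6, 89.9, 28.8]
wrist_force: [0.9, -1.1, 1.8]
opening: 0.0156
```

```bash
python3 - <<'E'
from h import *
go((.4095,.2325,.033),72.3)
print(arm.get_obs()['wrist_torque'].round(2))
E
```

```text
t 3.28 pos [0.4104 0.2347 0.0346] jaw 72.5 tilt -1.0 q [ 29.6  24.  120.3  -0.   35.6 -42.9] F [ 0.93 -1.1   1.78] open 0.0156
shift [ 0.008  0.001 -0.012] turn 0.0013 rows 1.0
[-0.18 -0.02 -0.06]
```

Gripped at 15.6 mm with low force. I'll firm the grip and lift straight up.

jog_arm(moves=[[0,0,0,0],[0,0,0,0],[-0.05,0,0,0],[-0.1,0,0,0],[-0.15,0,0,0],[-0.2,0,0,0],[-0.25,0,0,0],[-0.32,0,0,0],[-0.4,0,0,0],[-0.5,0,0,0],[-0.6,0,0,0],[-0.6,0,0,0],[-0.6,0,0,0]], grip_force=60)

```text
t: 4.37
tool_pos: [0.4108, 0.235, 0.156]
orientation: [-43.3, 89.7, 29.2]
wrist_force: [-0.6, 0.9, -1.7]
opening: 0.0146
```

```bash
python3 - <<'E'
from h import *
go((.531,-.129,.15),11.5)
E
```

```text
t 4.37 pos [0.4108 0.235  0.156 ] jaw 72.5 tilt -1.0 q [ 29.6  12.  116.   -0.   51.6 -42.9] F [-0.64  0.85 -1.69] open 0.0146
shift [ 0.028 -1.122 -1.554] turn 0.5079 rows 10.0
```

jog_arm(moves=[[0,-0.1,-0.15,0.05],[0,-0.28,-0.38,0.1],[0,-0.4,-0.55,0.16],[0,-0.5,-0.7,0.2],[0,-0.56,-0.78,0.25],[0,-0.56,-0.78,0.3],[0,-0.56,-0.78,0.35],[0,-0.56,-0.78,0.4],[0,-0.56,-0.78,0.46],[0,-0.56,-0.78,0.508],[0,-0.56,-0.78,0.508]])

```text
t: 5.28
tool_pos: [0.4696, 0.0523, 0.1548]
orientation: [32.3, 89.8, 43.5]
wrist_force: [-0.7, 0.7, -1.9]
opening: 0.0145
```

```bash
python3 - <<'E'
from h import *
go((.531,-.129,.15),11.5)
E
```

```text
t 5.28 pos [0.4696 0.0523 0.1548] jaw 11.2 tilt -1.0 q [ 6.100e+00  1.210e+01  1.161e+02  1.000e-01  5.160e+01 -5.200e+00] F [-0.74  0.65 -1.87] open 0.0145
shift [ 0.023 -0.949  0.125] turn -0.0024 rows 5.0
```

jog_arm(moves=[[0,-0.2,0.026,-0.002],[0,-0.4,0.053,-0.002],[0,-0.58,0.077,-0.002],[0,-0.74,0.098,-0.002],[0,-0.85,0.112,-0.002],[0,-0.93,0.123,-0.002],[0,-0.95,0.125,-0.002],[0,-0.95,0.125,-0.002],[0,-0.95,0.125,-0.002],[0,-0.95,0.125,-0.002]])

```text
t: 6.12
tool_pos: [0.5305, -0.1282, 0.1542]
orientation: [51.8, 89.8, 63.3]
wrist_force: [0.4, -0.3, -1.3]
opening: 0.0147
```

```bash
python3 - <<'E'
from h import *
go((.531,-.129,.07),11.5)
a=cam('top');d=cam('side')
A=cv2.resize(a['image'][155:235,270:380],(660,480),interpolation=cv2.INTER_CUBIC)
cv2.imwrite('pics/p1a.png',A)
B=cv2.resize(d['image'][160:235,270:370],(660,495),interpolation=cv2.INTER_CUBIC)
cv2.imwrite('pics/p1.png',cv2.resize(np.vstack([A,B]),(406,600)))
E
```

```text
t 6.12 pos [ 0.5305 -0.1282  0.1542] jaw 11.6 tilt -1.0 q [-13.9  18.3 107.4   0.2  54.2 -25.5] F [ 0.39 -0.3  -1.3 ] open 0.0147
shift [ 0.421 -0.005  0.001] turn 0.0004 rows 3.0
```

View pics/p1.png

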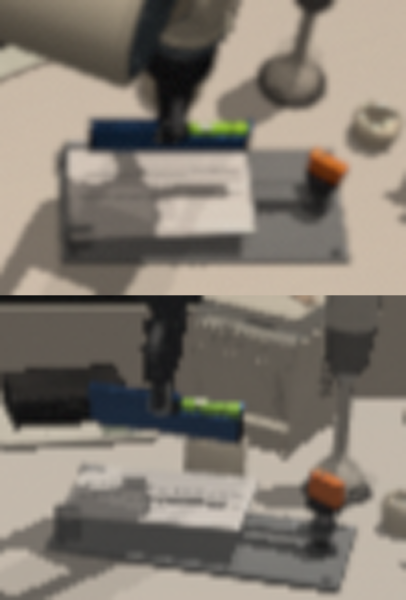

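The level hangs upright above the plate, lengthwise, with the vial toward the foot and parallel to the engraved lines. I'll lower it.

jog_arm(moves=[[0.1,0,0,0],[0.2,0,0,0],[0.27,0,0,0],[0.31,0,0,0],[0.33,0,0,0],[0.34,0,0,0],[0.34,0,0,0],[0.34,0,0,0]])

```text
t: 6.88
tool_pos: [0.5314, -0.1281, 0.0872]
orientation: [25.0, 89.8, 36.6]
wrist_force: [-0.4, -0.1, -1.1]
opening: 0.0146
```

jog_arm(moves=[[0.007,0,0,0],[0.014,0,0,0],[0.02,0,0,0],[0.02,0,0,0]], grip_force=20)

```text
t: 7.22
tool_pos: [0.5314, -0.1281, 0.0832]
orientation: [25.1, 89.8, 36.6]
wrist_force: [0.5, 0.4, -2.7]
opening: 0.0149
```

jog_arm(moves=[[0.005,0,0,0],[0.01,0,0,0],[0.015,0,0,0],[0.015,0,0,0],[0.015,0,0,0]])

```text
t: 7.63
tool_pos: [0.5316, -0.1279, 0.0804]
orientation: [22.9, 89.8, 34.4]
wrist_force: [-1.6, 2.5, 3.5]
opening: 0.0148
```

jog_arm(moves=[[0.005,0,0,0],[0.01,0,0,0],[0.015,0,0,0],[0.015,0,0,0],[0.015,0,0,0]])

```text
t: 8.05
tool_pos: [0.5318, -0.1279, 0.0776]
orientation: [19.4, 89.7, 30.9]
wrist_force: [-1.0, 3.2, 7.5]
opening: 0.0145
```

Contact felt. I'll release gently with a small opening.

jog_arm(moves=[[0,0,0,0],[0,0,0,0],[0,0,0,0],[0,0,0,0],[0,0,0,0],[0,0,0,0],[0,0,0,0],[0,0,0,0]], claw=0.7)

```text
t: 8.72
tool_pos: [0.5318, -0.1279, 0.0776]
orientation: [19.2, 89.7, 30.8]
wrist_force: [0.9, 0.5, -0.2]
opening: 0.0258
```

```bash
python3 - <<'E'
from h import *
go((.531,-.129,.15),11.5)
a=cam('top');d=cam('side')
A=cv2.resize(a['image'][155:235,270:380],(412,300),interpolation=cv2.INTER_CUBIC)
B=cv2.resize(d['image'][160:235,270:370],(400,300),interpolation=cv2.INTER_CUBIC)
cv2.imwrite('pics/p2.png',np.hstack([A,B])[:,:800])
E
```

```text
t 8.72 pos [ 0.5318 -0.1279  0.0776] jaw 11.6 tilt -1.0 q [-13.8  24.6 110.2   0.3  45.  -25.5] F [ 0.91  0.53 -0.22] open 0.0258
shift [-0.362 -0.004 -0.004] turn 0.0006 rows 2.0
```

View pics/p2.png

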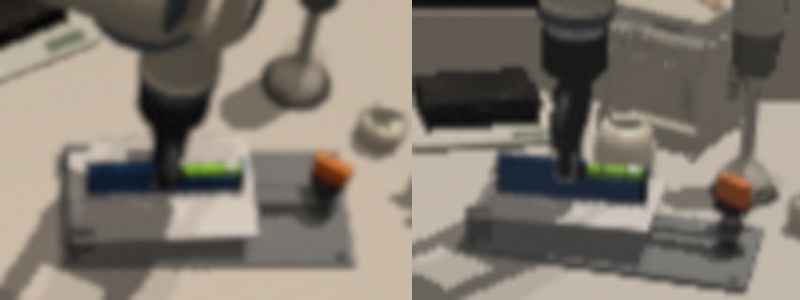

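The level stands upright and centred, with the bubble at the foot (right) end as expected. I'll open slightly more and withdraw upward.

jog_arm(moves=[[0,0,0,0],[0,0,0,0],[0,0,0,0],[-0.05,0,0,0],[-0.12,0,0,0],[-0.22,0,0,0],[-0.34,0,0,0],[-0.44,0,0,0],[-0.5,0,0,0],[-0.5,0,0,0]], claw=0.55)

```text
t: 9.65
tool_pos: [0.5332, -0.1286, 0.1811]
orientation: [-5.1, 89.5, 6.5]
wrist_force: [0.4, -0.5, 0.0]
opening: 0.0384
```

```bash
python3 - <<'E'
from h import *
a=cam('top');d=cam('side')
def kc(c,box):
    P,m=comp(c['image'],(3,130,60),(20,255,255),box); return P,m
P,m=kc(a,(345,185,372,215));Q,n=kc(d,(335,195,365,225))
o1,d1=ray(a,*m);o2,d2=ray(d,*n);t=np.linalg.lstsq(np.c_[d1,-d2],o2-o1,rcond=None)[0]
print('tri',(o1+t[0]*d1).round(4),(o2+t[1]*d2).round(4))
for p in[(.0,)]:
  pass
# predicted mask centroid for candidate bar angles at axis (x,y): compare with hull of projected box corners
for c,P in((a,P),(d,Q)): print('px',len(P),P.min(0),P.max(0),P.mean(0).round(2),np.cov(P.T).round(2).tolist())
h=cv2.cvtColor(a['image'],cv2.COLOR_BGR2HSV)
go((.570,-.305,.15),-21.3)
A=cv2.resize(a['image'][180:225,325:385],(400,300),interpolation=cv2.INTER_CUBIC)
B=cv2.resize(d['image'][185:230,310:370],(400,300),interpolation=cv2.INTER_CUBIC)
cv2.imwrite('pics/k1.png',np.hstack([A,B]))
E
```

```text
tri [ 0.5703 -0.3041  0.083 ] [ 0.5707 -0.3048  0.0834]
px 57 [354. 196.] [363. 204.] [358.05 199.77] [[6.48, 1.98], [1.98, 4.04]]
px 57 [346. 204.] [354. 212.] [350.12 207.56] [[5.25, 1.5], [1.5, 4.5]]
t 9.75 pos [ 0.5315 -0.1282  0.1781] jaw 11.6 tilt -1.0 q [-13.8  16.6 106.3   0.2  56.8 -25.5] F [-0.43 -0.49 -0.88] open 0.0383
shift [ 0.14  -0.905  0.01 ] turn 0.2739 rows 5.0
```

View pics/k1.png

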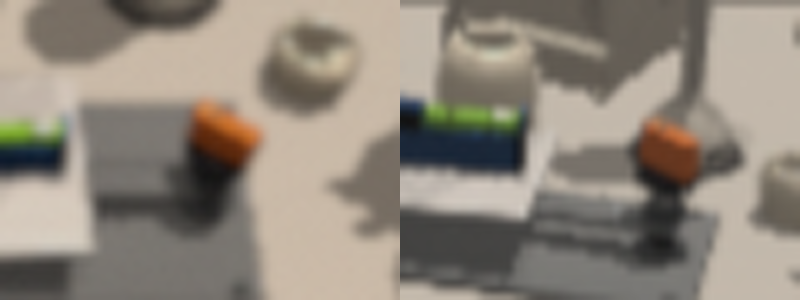

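```bash
python3 - <<'E'
from h import *
a=cam('top');d=cam('side')
s=20/3
T=[(325+x/s-.42,180+y/s-.42) for x,y in[(203,100),(262,134)]]
S=[(310+(x-400)/s-.42,185+y/s-.42) for x,y in[(648,120),(698,150)]]
n=[np.cross(ray(c,*q[0])[1],ray(c,*q[1])[1]) for c,q in((a,T),(d,S))]
v=np.cross(*n);v/=np.linalg.norm(v);print('dir',v.round(3),np.degrees(np.arctan2(v[1],v[0])))
for c,q in((a,T),(d,S)):
  p=[onz(c,*k,.1) for k in q];e=p[0]-p[1];print(p[0].round(4),p[1].round(4),np.degrees(np.arctan2(e[1],e[0])),np.linalg.norm(e))
go((.572,-.305,.13),-23)
E
```

```text
dir [-0.334 -0.931 -0.147] -109.71031128866845
[ 0.5811 -0.2882  0.1   ] [ 0.5636 -0.3248  0.1   ] 64.47713511044991 0.04053413468035291
[ 0.5776 -0.2857  0.1   ] [ 0.5506 -0.3293  0.1   ] 58.280046231173074 0.051315565168204756
t 9.85 pos [ 0.5308 -0.128   0.1768] jaw 11.6 tilt -1.0 q [-13.8  16.7 106.4   0.2  56.8 -25.5] F [-0.16  1.13 -0.08] open 0.0385
shift [ 0.232 -0.909  0.024] turn 0.2881 rows 5.0
```

jog_arm(moves=[[0,-0.18,0,0.05],[0,-0.38,0.005,0.1],[0,-0.56,0.01,0.15],[0,-0.72,0.015,0.2],[0.05,-0.84,0.015,0.25],[0.1,-0.91,0.015,0.3],[0.15,-0.913,0.015,0.305],[0.2,-0.913,0.015,0.305],[0.23,-0.913,0.015,0.305],[0.23,-0.913,0.015,0.305]], claw=0.4)

```text
t: 10.68
tool_pos: [0.5691, -0.3044, 0.1281]
orientation: [125.6, 89.7, 100.8]
wrist_force: [-0.8, -0.7, -0.6]
opening: 0.0516
```

```bash
python3 - <<'E'
from h import *
go((.570,-.306,.077),-25)
a=cam('top');d=cam('side')
A=cv2.resize(a['image'][165:225,310:390],(400,300),interpolation=cv2.INTER_CUBIC)
B=cv2.resize(d['image'][170:230,300:380],(400,300),interpolation=cv2.INTER_CUBIC)
cv2.imwrite('pics/k2.png',np.hstack([A,B]))
E
```

```text
t 10.68 pos [ 0.5691 -0.3044  0.1281] jaw -24.9 tilt -1.0 q [-28.4  28.2  95.6   0.3  56.3  -3.7] F [-0.82 -0.71 -0.56] open 0.0516
shift [ 0.256 -0.006  0.008] turn 0.0011 rows 2.0
```

View pics/k2.png

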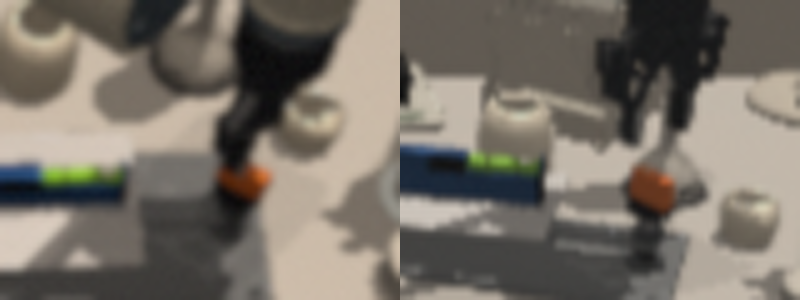

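The jaws are centred over the orange knob, and the vial is clear in both views with its bubble at the foot end. I'll go down and close gently.

jog_arm(moves=[[0.1,-0.003,0.004,0],[0.18,-0.006,0.008,0],[0.23,-0.006,0.008,0],[0.255,-0.006,0.008,0],[0.255,-0.006,0.008,0],[0.255,-0.006,0.008,0]])

```text
t: 11.28
tool_pos: [0.5716, -0.3066, 0.0797]
orientation: [79.2, 89.8, 54.3]
wrist_force: [0.4, -0.3, 0.4]
opening: 0.051
```

jog_arm(moves=[[0,0,0,0],[0,0,0,0],[0,0,0,0],[0,0,0,0],[0,0,0,0],[0,0,0,0],[0,0,0,0]], claw=1, grip_force=20)

```text
t: 11.87
tool_pos: [0.5708, -0.3062, 0.0798]
orientation: [104.0, 89.8, 79.1]
wrist_force: [-3.8, 2.0, 2.8]
opening: 0.0136
```

```bash
python3 - <<'E'
from h import *
go((.570,-.306,.077),-25)
print(arm.get_obs()['wrist_torque'].round(2))
E
```

```text
t 11.87 pos [ 0.5708 -0.3062  0.0798] jaw -24.9 tilt -1.0 q [-28.5  31.7  96.9   0.3  51.4  -3.7] F [-3.79  1.99  2.8 ] open 0.0136
shift [ 0.014 -0.001 -0.004] turn 0.001 rows 1.0
[0.35 0.69 0.  ]
```

jog_arm(moves=[[0,0,-0.004,0],[0,0,-0.008,0],[0,0,-0.008,0],[0.007,0,-0.008,0],[0.014,0,-0.008,0],[0.02,0,-0.008,0],[0.026,0,-0.008,0],[0.03,0,-0.008,0],[0.03,0,-0.008,0],[0.03,0,-0.008,0]], grip_force=70)

```text
t: 12.7
tool_pos: [0.5708, -0.3069, 0.0751]
orientation: [48.9, 89.8, 24.0]
wrist_force: [0.1, -3.9, 11.3]
opening: 0.0126
```

```bash
python3 - <<'E'
from h import *
go((.570,-.306,.073),-25)
F=[]
for i in range(4):
    a=cam('top');F.append(arm.get_obs()['wrist_force'])
print(np.mean(F,0).round(2),arm.get_obs()['wrist_torque'].round(2),arm.get_obs()['t'])
E
```

```text
t 12.7 pos [ 0.5708 -0.3069  0.0751] jaw -24.9 tilt -1.0 q [-28.5  32.   97.2   0.2  50.6  -3.8] F [ 0.11 -3.86 11.35] open 0.0126
shift [ 0.011  0.002 -0.005] turn 0.0009 rows 1.0
[ 1.16 -3.72 10.51] [ 0.08 -0.03  0.03] 12.9
```

jog_arm(moves=[[0.005,0,0,0],[0.01,0,0,0],[0.015,0,0,0],[0.015,0,0,0],[0.015,0,0,0],[0.015,0,0,0]])

```text
t: 13.4
tool_pos: [0.571, -0.3073, 0.0738]
orientation: [39.4, 89.7, 14.5]
wrist_force: [-4.8, -0.2, 18.6]
opening: 0.0121
```

```bash
cat >> h.py <<'E'
def bub(n=4,show=None):
    """mean pictures; positions along the level line of vial and bubble, mm (level +y, toward foot)"""
    out={}; F=[]
    for name in('top','side'):
        cs=[cam(name) for _ in range(n)]; F+= [arm.get_obs()['wrist_force']]
        out[name]=(cs[0],np.mean([c['image'] for c in cs],0))
    return out,np.mean(F,0)
E
python3 - <<'E'
from h import *
o,F=bub(); go((.570,-.306,.073),-25); print(F.round(2))
rows=[]
for n,box in(('top',(310,170,365,215)),('side',(305,185,365,220))):
    c,im=o[n]; im8=im.astype(np.uint8); P,m=comp(im8,(28,110,80),(70,255,255),box); print(n,m.round(1),len(P),P.min(0),P.max(0))
    x,y=int(m[0]),int(m[1]); rows.append(cv2.resize(im8[y-10:y+10,x-20:x+20],(600,300),interpolation=cv2.INTER_NEAREST))
cv2.imwrite('pics/v1.png',np.vstack(rows))
E
```

```text
t 13.8 pos [ 0.571  -0.3072  0.0737] jaw -24.9 tilt -1.0 q [-28.5  32.1  97.2   0.2  50.5  -3.8] F [-4.27  0.43 18.77] open 0.0121
shift [ 0.004  0.003 -0.007] turn 0.0009 rows 1.0
[-3.94  0.37 18.47]
top [325.  200.1] 36 [319. 199.] [333. 201.]
side [319.7 202.9] 29 [314. 201.] [327. 204.]
```

View pics/v1.png

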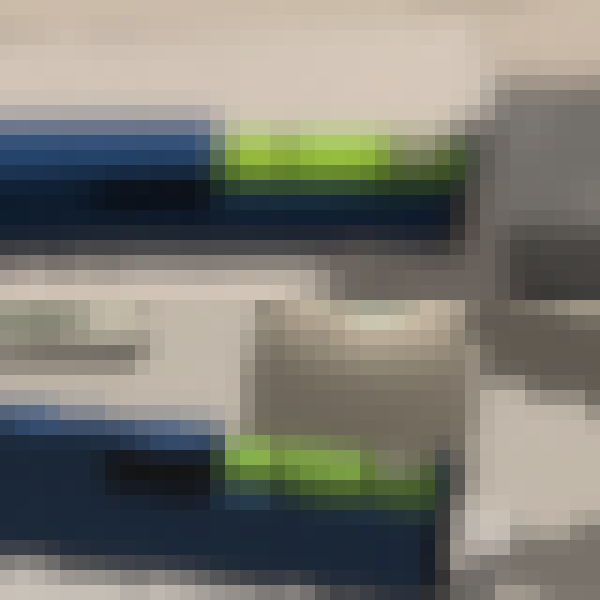

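The knob is at its stop, since force climbs stiffly to 18 N. The bubble is still near the foot-end stop: top column about 333, against a vial middle of about 327.5. I have one picture left, so I'll read the bubble from numeric profiles. I'll turn about 0.5 rad anticlockwise and ease the push slightly.

jog_arm(moves=[[-0.003,0,0,-0.02],[-0.003,0,0,-0.05],[-0.003,0,0,-0.08],[-0.003,0,0,-0.11],[-0.003,0,0,-0.14],[-0.003,0,0,-0.17],[-0.003,0,0,-0.2],[-0.003,0,0,-0.22],[-0.003,0,0,-0.24],[-0.003,0,0,-0.24],[-0.003,0,0,-0.24],[-0.003,0,0,-0.24],[-0.003,0,0,-0.24],[-0.003,0,0,-0.24],[-0.003,0,0,-0.24],[-0.003,0,0,-0.24],[-0.003,0,0,-0.24],[-0.003,0,0,-0.24]])

```text
t: 15.3
tool_pos: [0.5705, -0.3071, 0.0746]
orientation: [24.2, 89.8, 28.1]
wrist_force: [-2.7, 0.5, 8.2]
opening: 0.0125
```

```bash
cat > b.py <<'E'
from h import *
o,F=bub(); go((.570,-.306,.073)); print('F',F.round(2))
for n,box in(('top',(310,170,365,215)),('side',(305,185,365,220))):
    c,im=o[n]; im8=im.astype(np.uint8); P,m=comp(im8,(28,90,60),(75,255,255),box)
    x0,y0=P.min(0).astype(int)-1;x1,y1=P.max(0).astype(int)+2
    vx,vy,cx,cy=cv2.fitLine(P,cv2.DIST_L2,0,.01,.01).ravel(); print(n,x0,x1,'mm/px',round(1000*np.linalg.norm(onz(c,cx,cy,.1)-onz(c,cx+vx,cy+vy,.1)),2))
    xs=np.arange(x0,x1+4); ys=cy+(xs-cx)*vy/vx
    s=cv2.remap(im.astype(np.float32),np.float32([xs]*3),np.float32([ys-.5,ys,ys+.5]),cv2.INTER_LINEAR).mean(0)
    print(' x ',xs.tolist());print(' B ',s[:,0].astype(int).tolist());print(' G ',s[:,1].astype(int).tolist());print(' R ',s[:,2].astype(int).tolist())
E
python3 b.py
```

```text
t 15.7 pos [ 0.5705 -0.3071  0.0746] jaw 3.9 tilt -1.0 q [-28.5  32.1  97.2   0.2  50.6 -32.6] F [-3.05  0.28  8.73] open 0.0128
shift [ 0.008  0.006 -0.002] turn 0.0 rows 1.0
F [-2.54  0.43  8.59]
top 318 336 mm/px 3.97
 x  [318, 319, 320, 321, 322, 323, 324, 325, 326, 327, 328, 329, 330, 331, 332, 333, 334, 335, 336, 337, 338, 339]
 B  [79, 64, 59, 58, 55, 53, 55, 55, 57, 64, 82, 89, 77, 58, 39, 33, 43, 67, 88, 100, 105, 105]
 G  [93, 137, 165, 168, 155, 145, 153, 163, 165, 162, 151, 129, 109, 100, 96, 90, 77, 76, 92, 105, 110, 111]
 R  [69, 107, 130, 133, 123, 116, 122, 129, 130, 129, 127, 118, 102, 86, 73, 65, 58, 72, 95, 108, 114, 115]
side 313 329 mm/px 4.41
 x  [313, 314, 315, 316, 317, 318, 319, 320, 321, 322, 323, 324, 325, 326, 327, 328, 329, 330, 331, 332]
 B  [59, 66, 63, 62, 57, 63, 66, 65, 65, 71, 69, 64, 51, 46, 45, 55, 96, 155, 171, 173]
 G  [62, 124, 145, 146, 126, 141, 148, 150, 151, 141, 110, 100, 99, 98, 84, 60, 101, 166, 184, 186]
 R  [49, 99, 110, 111, 98, 110, 114, 114, 115, 114, 95, 87, 79, 76, 65, 50, 105, 175, 194, 196]
```

Both views agree the bubble is at about +13 mm, taking the first line at top 322.9 and side 317.1, and the bubble at 329.6 and 323.3. That needs about 0.7 rad more anticlockwise, and the push needs restoring.

jog_arm(moves=[[0.006,0,0,-0.02],[0.007,0,0,-0.05],[0.007,0,0,-0.08],[0.007,0,0,-0.11],[0.007,0,0,-0.14],[0.007,0,0,-0.17],[0.007,0,0,-0.2],[0.007,0,0,-0.23],[0.007,0,0,-0.26],[0.007,0,0,-0.29],[0.007,0,0,-0.31],[0.007,0,0,-0.33],[0.007,0,0,-0.33],[0.007,0,0,-0.33],[0.007,0,0,-0.33],[0.007,0,0,-0.33],[0.007,0,0,-0.33],[0.007,0,0,-0.33],[0.007,0,0,-0.33],[0.007,0,0,-0.33]])

```text
t: 17.37
tool_pos: [0.5701, -0.3072, 0.074]
orientation: [-9.3, 89.8, 34.1]
wrist_force: [-4.0, -0.1, 12.9]
opening: 0.0124
```

jog_arm(moves=[[0,0,0,0],[0,0,0,0],[0,0,0,0],[0,0,0,0],[0,0,0,0],[0,0,0,0],[0,0,0,0],[0,0,0,0],[0,0,0,0],[0,0,0,0],[0,0,0,0],[0,0,0,0]])

```text
t: 18.37
tool_pos: [0.57, -0.3072, 0.0746]
orientation: [-3.7, 89.8, 39.8]
wrist_force: [-2.1, 0.2, 9.2]
opening: 0.0127
```

```bash
python3 b.py
```

```text
t 18.77 pos [ 0.5701 -0.3072  0.0746] jaw 43.5 tilt -1.0 q [-28.5  32.1  97.2   0.2  50.7 -72.2] F [-3.44  0.01  8.52] open 0.0123
shift [0.008 0.005 0.004] turn 0.0 rows 1.0
F [-2.9  -0.32  9.03]
top 318 336 mm/px 3.97
 x  [318, 319, 320, 321, 322, 323, 324, 325, 326, 327, 328, 329, 330, 331, 332, 333, 334, 335, 336, 337, 338, 339]
 B  [85, 62, 50, 47, 47, 46, 58, 85, 105, 103, 84, 55, 38, 34, 33, 35, 45, 67, 88, 100, 104, 102]
 G  [83, 122, 151, 158, 154, 146, 145, 149, 150, 151, 150, 136, 112, 98, 96, 93, 80, 74, 90, 105, 109, 107]
 R  [55, 88, 111, 117, 114, 109, 113, 125, 134, 133, 124, 104, 84, 72, 70, 68, 60, 68, 92, 108, 113, 111]
side 313 329 mm/px 4.42
 x  [313, 314, 315, 316, 317, 318, 319, 320, 321, 322, 323, 324, 325, 326, 327, 328, 329, 330, 331, 332]
 B  [73, 75, 70, 67, 63, 59, 66, 81, 82, 70, 52, 42, 44, 44, 45, 56, 98, 159, 173, 175]
 G  [67, 124, 149, 153, 145, 134, 137, 138, 135, 133, 113, 90, 95, 95, 92, 65, 102, 170, 186, 186]
 R  [51, 101, 116, 117, 111, 103, 107, 114, 114, 108, 88, 70, 73, 72, 70, 54, 105, 179, 195, 196]
```

Bubble centre is 326.5 against a mid-vial of 326.4 (top), and 320.7 against about 320.5 (side), so it is centred. I'll restore a firmer push and check once more with the last picture.

jog_arm(moves=[[0.006,0,0,0],[0.012,0,0,0],[0.012,0,0,0],[0.012,0,0,0],[0.012,0,0,0],[0.012,0,0,0],[0.012,0,0,0],[0.012,0,0,0],[0.012,0,0,0],[0.012,0,0,0],[0.012,0,0,0],[0.012,0,0,0],[0.012,0,0,0],[0.012,0,0,0],[0.012,0,0,0],[0.012,0,0,0],[0.012,0,0,0],[0.012,0,0,0],[0.012,0,0,0],[0.012,0,0,0]])

```text
t: 20.43
tool_pos: [0.5702, -0.3073, 0.0738]
orientation: [-7.9, 89.8, 35.5]
wrist_force: [-5.0, 1.4, 18.2]
opening: 0.0126
```

```bash
python3 b.py; python3 - <<'E'
from h import *
a=cam('top')['image'];d=cam('side')['image']
cv2.imwrite('pics/f.png',np.hstack([cv2.resize(a[175:225,285:355],(420,300),interpolation=cv2.INTER_CUBIC),cv2.resize(d[175:225,285:345],(360,300),interpolation=cv2.INTER_CUBIC)]))
E
```

```text
t 20.83 pos [ 0.5702 -0.3073  0.0737] jaw 43.4 tilt -1.0 q [-28.6  32.1  97.2   0.2  50.6 -72.2] F [-4.54  0.83 18.22] open 0.0123
shift [0.004 0.005 0.004] turn 0.0 rows 1.0
F [-5.11  0.99 17.84]
top 318 336 mm/px 3.97
 x  [318, 319, 320, 321, 322, 323, 324, 325, 326, 327, 328, 329, 330, 331, 332, 333, 334, 335, 336, 337, 338, 339]
 B  [84, 62, 50, 47, 45, 48, 66, 92, 103, 93, 67, 47, 38, 35, 36, 37, 45, 65, 86, 100, 104, 103]
 G  [82, 121, 151, 157, 152, 138, 133, 144, 149, 149, 146, 136, 114, 99, 98, 96, 84, 76, 90, 104, 109, 108]
 R  [54, 88, 111, 115, 111, 103, 108, 127, 134, 129, 115, 100, 83, 73, 73, 71, 63, 69, 91, 108, 113, 111]
side 313 329 mm/px 4.41
 x  [313, 314, 315, 316, 317, 318, 319, 320, 321, 322, 323, 324, 325, 326, 327, 328, 329, 330, 331, 332]
 B  [69, 65, 65, 65, 59, 55, 69, 82, 82, 65, 51, 43, 44, 44, 45, 54, 90, 158, 173, 173]
 G  [65, 120, 147, 152, 133, 117, 127, 133, 138, 136, 115, 91, 94, 97, 93, 63, 94, 168, 185, 186]
 R  [49, 93, 112, 116, 104, 91, 104, 113, 116, 105, 88, 69, 72, 73, 71, 50, 96, 177, 195, 196]
```

View pics/f.png

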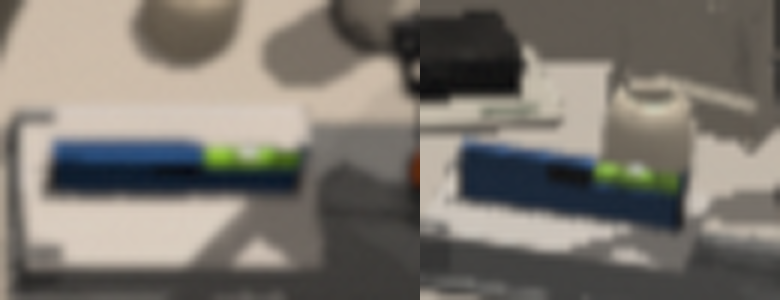

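The picture shows the level upright between the lines, with the bubble roughly mid-vial. It reads about -2 mm since the harder push, so I'll trim slightly clockwise and hold at about 14 N.

jog_arm(moves=[[0.006,0,0,0.015],[0.006,0,0,0.03],[0.006,0,0,0.03],[0.006,0,0,0.03],[0.006,0,0,0.03],[0.006,0,0,0.03],[0.006,0,0,0.03],[0.006,0,0,0.03],[0.006,0,0,0.03],[0.006,0,0,0.03],[0.006,0,0,0.03],[0.006,0,0,0.03],[0.006,0,0,0.03],[0.006,0,0,0.03],[0.006,0,0,0.03],[0.006,0,0,0.03],[0.006,0,0,0.03],[0.006,0,0,0.03],[0.006,0,0,0.03],[0.006,0,0,0.03]])

```text
t: 22.6
tool_pos: [0.5702, -0.3073, 0.0738]
orientation: [-2.0, 89.8, 37.8]
wrist_force: [-3.8, 2.1, 15.5]
opening: 0.012
```

```bash
python3 b.py
```

```text
t 23.0 pos [ 0.5702 -0.3073  0.0738] jaw 39.8 tilt -1.0 q [-28.6  32.1  97.2   0.3  50.6 -68.6] F [-4.5   1.27 16.28] open 0.0125
shift [0.004 0.006 0.003] turn 0.0 rows 1.0
F [-3.92  1.19 16.32]
top 318 336 mm/px 3.97
 x  [318, 319, 320, 321, 322, 323, 324, 325, 326, 327, 328, 329, 330, 331, 332, 333, 334, 335, 336, 337, 338, 339]
 B  [86, 62, 49, 47, 47, 46, 59, 86, 105, 103, 83, 54, 38, 34, 33, 35, 44, 66, 87, 99, 102, 100]
 G  [83, 122, 151, 159, 156, 148, 146, 150, 151, 151, 151, 138, 115, 98, 96, 93, 81, 74, 89, 104, 107, 105]
 R  [56, 88, 112, 118, 115, 110, 113, 126, 135, 133, 124, 105, 85, 72, 70, 68, 60, 67, 91, 107, 111, 109]
side 313 329 mm/px 4.43
 x  [313, 314, 315, 316, 317, 318, 319, 320, 321, 322, 323, 324, 325, 326, 327, 328, 329, 330, 331, 332]
 B  [74, 76, 70, 67, 63, 56, 64, 80, 81, 68, 52, 43, 44, 43, 44, 56, 99, 160, 173, 167]
 G  [67, 125, 151, 154, 144, 123, 134, 139, 135, 131, 113, 90, 94, 95, 91, 65, 103, 170, 184, 179]
 R  [52, 101, 117, 118, 113, 96, 105, 115, 114, 106, 87, 70, 72, 72, 69, 53, 105, 179, 194, 188]
```

Bubble is at 326.5 (top, mid 326.5) and about 320.6 (side, mid about 320.6). The hold is steady at 16 N, at the stop. Handing in.

```bash
python3 -c "
from workcell import arm
print(arm.hand_in())"
```

```text
the job is handed in; nothing more can be done
None
```

I drew the level straight up out of its holder, stood it lengthwise on the plate between the engraved lines and let go. I then pressed the orange knob to its stop and turned it about 1.1 rad anticlockwise in all. I handed the job in at about 23 s, still holding the knob down.

**Last checks:**
- **Bubble:** it read within about 1 mm of mid-vial in both cameras, at roughly 4 mm per pixel.
- **Push and grip:** the push was steady at about 16 N, well over the 9 N that marks the stop, with the fingers closed on the bar at about 12 mm.
- **Level:** my last picture showed it upright and untouched. That picture came just before a final trim of about 0.06 rad clockwise.
- **Moulds and tin:** the gripper never came near them, but I did not measure them afterwards.

**Disagreements and gaps:**
- The middle of the grey base measured about 20 mm away from where the description puts its origin. I took the knob's position from the two camera views instead, which agreed with the plate.
- I had no direct reading of how far the foot was pressed, so I judged it from the force and the tool's height. The tool dropped about 6 mm of the expected 6.5 mm.

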